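# Set the dry air and hold the sprung box lid below its balance point

### The arm

A 7-joint arm with a two-finger parallel gripper is mounted at the origin on the work surface. World frame = base frame: x ahead of the robot, y to its left, z up, the work surface at z = 0. Lengths are in mm, angles in rad, forces in N, time in s.
With the tool pointing down it reaches from about 400 to 875 mm from the base axis. Payload 4.4 kg.
Tool frame: the origin (TCP) lies midway between the tips of the shut fingers; the grasp point (between the pads) lies 19 mm behind it; z points along the fingers, y is the line along which they close (so a half turn about z gives the same grasp; the last joint's range is limited). The gripper opens to 85 mm and grips with 20 to 120 N. Pads are 22 mm wide; open, the fingers measure 114 mm over their backs; the gripper's body (76 mm by 85 mm) begins 54 mm behind the grasp point. The pads swing forward as they close: fully open they stand 13 mm farther back than shut.
Start: joints at [1.276, 0.628, 0.038, 1.517, -0.027, 0.996, -0.02], TCP at [147.453, -633.068, 231.313] pointing down, gripper open.
Joint ranges: [-3.06, 3.06], [-0.37, 2.12], [-1.25, 1.32], [0.18, 2.47], [-1.1, 4.24], [0.23, 1.98], [-2.94, 2.94]. Speed limits (rad/s): [2.57, 2.57, 3.14, 3.14, 3.14, 3.14, 3.14].

### API

Orientations are given as a unit quaternion [w, x, y, z].
In Python, from workcell import observe, capture, sign_off gives the robot as it stands. The module is installed in compiled form; this text tells all that it offers.
- The arm moves only by the tool servo_tool, never from a script. Its argument "targets" is a list of rows, each an object of numbers: "rx", "ry", "rz": the turn, a rotation vector about the tool's x, y, z as a fraction of full scale; "tx", "ty", "tz": the shift along the tool's x, y, z as a fraction of full scale; "hand": the opening, from -1 (shut) to 1 (fully open). A call has 1 to 5 rows; each row is the pose to reach, as a shift and turn from the pose commanded when the call began, along the tool's axes at that moment; what a row does not reach only later rows make up. Full scale, the value 1, is 0.3 m for a shift and pi/2 rad for a turn. A row lasts 1/12 s, in which the tool goes at most 41.7 mm and 7.16 degrees, less where a joint would pass 70% of its speed; a pose out of reach is approached as far as the arm can. A call with a number of a shift or a turn outside -1 to 1 is refused whole. A call with a gripper value outside its range is refused whole. The fingers move at their own pace and stop on an object; "force" is the grip in N (left out, the last holds). Time passes only in rows, so rows that repeat a pose let the fingers close. It gives the time, the measured TCP pose, the force, the opening and the grip force at its end, in the units of the state.
- observe(): the state, without advancing time (a new reading comes with each control period).
- capture(name): name is "side" or "top" or "wrist"; returns a dict with "color" (480x640x3 uint8, red, green, blue), "intrinsics" (3x3 intrinsics, pixels), "distortion" ([k1, k2, p1, p2, k3] as OpenCV has them; the pictures are not rectified), "R" (3x3) and "t" (3): a world point X has camera coordinates R X + t. Camera axes: x right, y down, z forward; pixel columns grow to the right and rows downward; lengths in mm; the calibration is good to about 2 mm. A picture is of the moment at which its call begins. There is no depth.
- sign_off(): hands the job in; it is judged then, once.
The state is a dict: "t": time; "joint_pos": joint angles; "qd": joint speeds; "effort": joint torques, N m; "tool_pos": TCP position; "eef_rot": TCP orientation; "force": force on the tool from outside, world axes, zero at the start; "wrist_torque": the same for the moment, N m; "gripper_width": finger opening in mm; "grip_force": force on a finger pad.
Only numpy, scipy, OpenCV 4.12 (cv2) and the standard library are available. Lean on these libraries where they do the work, as an engineer would, in place of code of your own. Each camera call takes 0.05 s, during which the arm holds its last target. There are 200 camera calls.

### The job

Turn the handle of the dry-air valve to half open (45 degrees), then take the conditioning box's sprung lid by its bar and gently raise it a little past its balance point, never letting it fly up to its stop. Then ease it back down and hold it about ten degrees below the balance point, where it would fall shut if you let go. Finish while still holding the lid still there, with the valve left half open and nothing else on the bench disturbed.

Things in the scene. Friction and masses are not known exactly. Their poses are not given: they have to be found in the camera images.
- valve_grip (a point): On the vertical turning axis of the dry-air ball valve's lever handle, 87 mm above the bench. The handle is an upright steel blade 14 mm thick, 30 tall (69 to 99 above the bench), reaching 60 mm from the axis along this point's -x and 15 along +x; the point turns with it. Hub disc (24 mm diameter, top at 72) and brass body below, bolted down, left or right of the box.
- valve (a joint): Valve opening, rad: 0 shut (handle square across the pipe), 1.571 fully open (handle along the pipe), 0.785 half open. Grows anticlockwise seen from above. Stops at both ends, turns against light friction (about 0.1 N m) and stays where left. Starts at 0 to 0.35.
- lid_bar (a point): Centre of the lid's grab bar: round steel bar, 12 mm diameter, 170 long along this point's y, held level ahead of the lid's front edge by two side arms (75 mm either side of centre), with a 34 mm open gap between bar and lid edge. Moves with the lid; lid shut, it is 85 mm above the bench on the robot's side of the box. +x points to the hinge, z out of the lid.
- box_hinge (a point): Middle of the lid's hinge line, on the far top rim of the plywood conditioning box (190 mm deep, 250 wide, 81 tall, bolted down), 85 mm above the bench; fixed. y lies along the hinge, -x points to the front of the box, z up. The bar's centre circles it at 230 mm radius.
- lid (a joint): Lid angle, rad: 0 shut and level, grows as the front rises, stop at 1.31. Aluminium plate, 0.8 kg, with hinge springs that carry part of its weight: balance point at 0.87 (50 degrees). Below it the lid falls shut of itself, above it the springs throw it open to the stop; it stays nowhere between. About 1.5 N at the bar lifts it; under 1 N holds it near or beyond balance.
- vise: small grey bench vise, 100 x 90 x 75 mm, bolted down on the side of the box where the valve is not; not needed. Origin under its centre.
- sand_block: bystander: cork-faced wooden sanding block, 60 x 110 x 30 mm; leave it alone.
- screwdriver: bystander: screwdriver lying on the bench; leave it alone.
- hammer: bystander: small hammer lying on the bench; leave it alone.
- glue: bystander: white glue bottle, 54 mm diameter, 125 mm tall; leave it alone.
- jar: bystander: lidded glass jar, 70 mm diameter, 100 mm tall; leave it alone.
- tape: bystander: roll of paper tape lying flat, 90 mm diameter, 24 mm tall; leave it alone.
- neck_offcut: bystander: dark hardwood offcut, 150 x 55 x 22 mm; leave it alone.
Not all that is in view belongs to the job. Leave any turquoise look-alike of the part that bears valve_grip alone.

How it is judged (in metres and radians):
On the way, in this order (a step that is already met when the one before it is completed fails the run):
1. the valve is turned to half open (45 degrees, within 8) and stays there (value of joint valve between 0.645 and 0.925 rad and value of joint lid below 0.1 rad), for 0.3 s.
2. the lid is raised past its balance point (beyond 52 degrees) with the valve at half open (value of joint valve between 0.645 and 0.925 rad and value of joint lid above 0.905 rad), for 0.1 s.
At the end, for the whole second after the job is handed in: The fingers hold the lid still, 3.5 to 16 degrees below its 50-degree balance point (0.59 to 0.81 rad), with the valve within 8 degrees of half open (45 degrees), and no bystander moved more than 25 mm (value of joint valve between 0.645 and 0.925 rad and value of joint lid between 0.59 and 0.81 rad and velocity of joint lid between -0.1 and 0.1 rad/s and contact force between the fingers and lid above 0.1 N); the arm keeps its last pose, push and grip.
It fails at once if the lid flies up to its stop (beyond 70 degrees) (value of joint lid above 1.22 rad).
It fails at once if the lid is thrown or dropped (faster than 2.5 rad/s) (velocity of joint lid above 2.5 rad/s or velocity of joint lid below -2.5 rad/s).
It fails at once if a bystander is moved more than 25 mm (distance of any of sand_block, screwdriver, hammer, glue, jar, tape, neck_offcut from where it was at the start of the episode above 0.025 m).
It also fails if it takes over 58 s, if anything falls off the work surface, if the arm or the gripper's body presses on something with over 40 N, if the wrist force passes 120 N, or if a joint passes its speed limit or range.

## Working session

There is one attempt and no reset: what is moved stays moved. The work goes in short steps, Python scripts to look and compute and a tool call to move; the robot and the scene stay as the last step left them, time stands still between calls to the robot, and variables do not carry over. Pictures are saved under pics/ and viewed, at most 10 in all, crops included, and the job is handed in when it is done.

Besides the shell and the picture viewer there is one more tool, called after ">>>" by a JSON object that holds its "op" and its "data". servo_tool: Moves the arm, as the interface text tells. Its arguments: {"type":"object","properties":{"targets":{"type":"array","items":{"type":"object","properties":{"rx":{"type":"number","minimum":-1,"maximum":1},"ry":{"type":"number","minimum":-1,"maximum":1},"rz":{"type":"number","minimum":-1,"maximum":1},"tx":{"type":"number","minimum":-1,"maximum":1},"ty":{"type":"number","minimum":-1,"maximum":1},"tz":{"type":"number","minimum":-1,"maximum":1},"hand":{"type":"number"}}}},"force":{"type":"number"}},"required":["targets"]}

```bash
mkdir -p pics; cat > h.py <<'E'
import numpy as np, cv2
from workcell import observe, capture, sign_off
def grab(n,f):
    c=capture(n); cv2.imwrite('pics/'+f+'.png',cv2.cvtColor(c['color'],cv2.COLOR_RGB2BGR))
    np.savez(f+'.npz',K=c['intrinsics'],d=c['distortion'],R=c['R'],t=c['t'],im=c['color'])
def ray(f,uv):
    c=np.load(f+'.npz'); p=cv2.undistortPoints(np.array([[uv]],float),np.array(c['K']),np.array(c['d'],float)).ravel()
    return -c['R'].T@c['t'], c['R'].T@np.array([p[0],p[1],1])
def onz(f,uv,z):
    o,d=ray(f,uv); return (o+d*(z-o[2])/d[2]).round(1)
def proj(f,X):
    c=np.load(f+'.npz'); r=cv2.Rodrigues(np.array(c['R'],float))[0]
    return cv2.projectPoints(np.array(X,float).reshape(-1,1,3),r,np.array(c['t'],float),np.array(c['K']),np.array(c['d'],float))[0].reshape(-1,2).round(1)
E
python3 - <<'E'
from h import *
grab('top','top0'); grab('side','side0'); s=observe(); print({k:np.round(v,3) for k,v in s.items()})
for f in('top0','side0'):print(ray(f,(320,240)))
E
```

```text
{'t': np.float64(0.1), 'joint_pos': array([ 1.276,  0.629,  0.038,  1.518, -0.027,  0.996, -0.02 ]), 'qd': array([ 0.001, -0.002,  0.001, -0.003, -0.001, -0.   , -0.   ]), 'effort': array([ 4.0000e-03, -5.6453e+01,  1.2310e+00, -1.9397e+01,  1.1000e-02,
        5.0000e-03, -0.0000e+00]), 'tool_pos': array([ 147.336, -632.503,  230.475]), 'eef_rot': array([-0.001,  0.993,  0.114, -0.   ]), 'force': array([0.172, 0.212, 0.12 ]), 'wrist_torque': array([-0.008, -0.024,  0.013]), 'grip_force': np.float64(0.0), 'gripper_width': np.float64(85.585)}
(array([ 349.21777077,  -16.59671252, 1084.06322177]), array([ 0.16939516,  0.0067977 , -0.98560291]))
(array([ 490.56048764, -804.64658898, 1002.26510213]), array([ 0.03753386,  0.66067196, -0.74997095]))
```

View pics/top0.png

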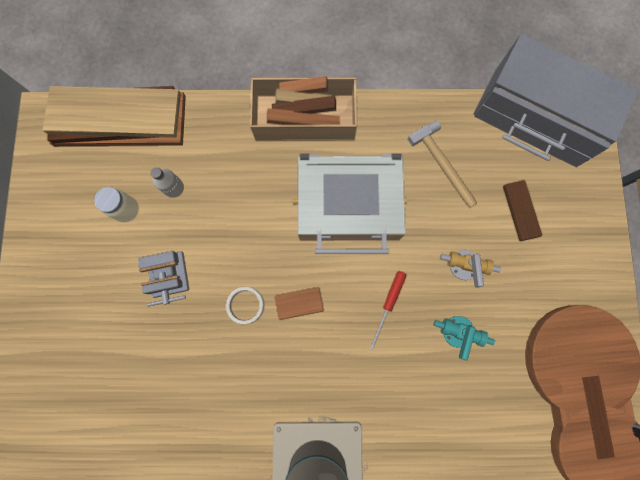

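View pics/side0.png

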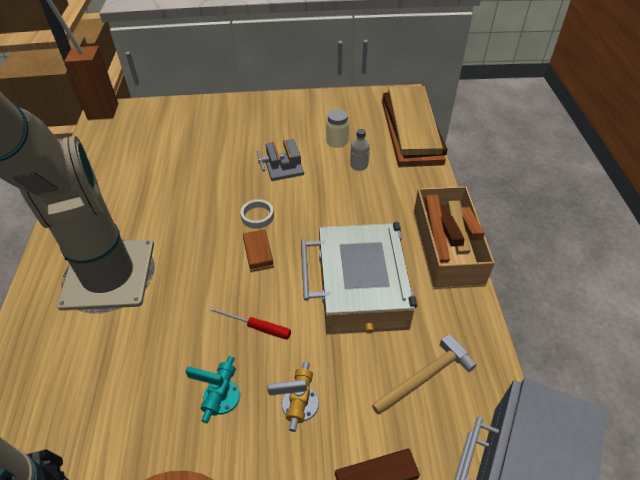

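The top view shows the box at (352,195) with its bar from (317,251) to (387,251). There are two valves: one brass with a steel handle at (470,265), and a turquoise one at (465,335). The brass/steel valve fits the description (steel blade, brass body), and the turquoise one is the look-alike. I'll confirm in an enlarged crop.

```bash
python3 - <<'E'
from h import *
a=np.load('top0.npz')['im'][:,:,::-1]; b=np.load('side0.npz')['im'][:,:,::-1]
r=lambda im,x,y,w,h:cv2.resize(im[y:y+h,x:x+w],(400,300),interpolation=cv2.INTER_CUBIC)
# each 80x60 ->x5 ; bar crop 100x75 ->x4
v=np.vstack([np.hstack([r(a,430,235,80,60),r(b,260,355,80,60)]),np.hstack([r(a,300,205,100,75),r(b,285,225,100,75)])])
cv2.imwrite('pics/crop.png',v)
E
```

```text
(no output)
```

View pics/crop.png

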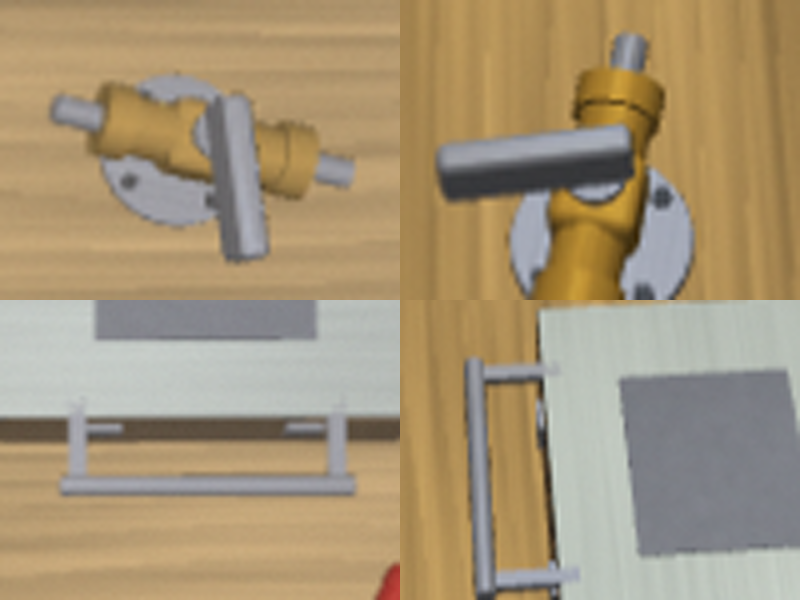

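The crop shows the brass body with a steel blade. In the top picture the blade's top face runs from about (477.4,254.4) to (480.6,285.6), and the bar runs from (315,251.5) to (388.8,251.3). The brass valve is confirmed.

```bash
python3 - <<'E'
from h import *
T=lambda x,y:(430+x/5-.4,235+y/5-.4); S=lambda x,y:(260+(x-400)/5-.4,355+y/5-.4)
a=onz('top0',T(237,97),99);b=onz('top0',T(253,253),99);print('blade top',a,b,np.linalg.norm(a-b))
ax=a+(b-a)*15/75;ang=np.arctan2(*(b-a)[1::-1]);print('axis',ax,'dir',ang)
c=onz('side0',S(630,140),99);d=onz('side0',S(440,158),99);print('side',c,d,np.linalg.norm(c-d))
for p in((52,108),(355,172)):print('pipe',onz('top0',T(*p),45))
B=lambda x,y:(300+x/4-.4,205+(y-300)/4-.4)
print('bar',onz('top0',B(60,486),85),onz('top0',B(355,486),85))
Q=lambda x,y:(285+(x-400)/4-.4,225+(y-300)/4-.4)
print('bar side',onz('side0',Q(474,360),85),onz('side0',Q(486,598),85))
print('hinge',onz('top0',(305,157),90),onz('top0',(396,157),90))
for n,p in dict(drv=(390,308),drvtop=(404,272),block=(299,303),blkR=(322,300),tape=(245,305),turq=(467,335)).items():print(n,onz('top0',p,30))
E
```

```text
blade top [ 484.1 -367.8   99. ] [ 413.1 -370.4   99. ] 71.04758968466136
axis [ 469.9  -368.32   99.  ] dir -3.1049892911820463
side [ 485.2 -368.6   99. ] [ 412.7 -371.5   99. ] 72.55797681854146
pipe [ 486.7 -297.4   45. ]
pipe [ 454.9 -441.6   45. ]
bar [495.    2.9  85. ] [ 494.  -167.5   85. ]
bar side [496.1   7.5  85. ] [ 495.2 -165.8   85. ]
hinge [721.4  25.2  90. ] [ 720.4 -192.3   90. ]
drv [ 365.  -175.5   30. ]
drvtop [ 450.7 -212.1   30. ]
block [378.2  41.4  30. ]
blkR [384.9 -13.5  30. ]
tape [374.1 170.2  30. ]
turq [ 300.4 -356.1   30. ]
```

>>> {"op": "servo_tool", "data": {"targets": [{"tx": 0.56,"ty": -0.32,"hand": 1},{"tx": 0.56,"ty": -0.32,"hand": 1},{"tx": 0.56,"ty": -0.32,"hand": 1},{"tx": 0.56,"ty": -0.32,"hand": 1},{"tx": 0.56,"ty": -0.32,"hand": 1}], "force": 25}}

```text
invalid input at $.targets[0]: expected keys rx, ry, rz, tx, ty, tz, hand
```

>>> {"op": "servo_tool", "data": {"targets": [{"tx": 0.56,"ty": -0.32,"rz": 0.122,"hand": 1},{"tx": 0.56,"ty": -0.32,"rz": 0.122,"hand": 1},{"tx": 0.56,"ty": -0.32,"rz": 0.122,"hand": 1},{"tx": 0.56,"ty": -0.32,"rz": 0.122,"hand": 1},{"tx": 0.56,"ty": -0.32,"rz": 0.122,"hand": 1}]}}

```text
invalid input at $.targets[0]: expected keys rx, ry, rz, tx, ty, tz, hand
```

>>> {"op": "servo_tool", "data": {"targets": [{"hand": 1},{"hand": 1}]}}

```text
invalid input at $.targets[0]: expected keys rx, ry, rz, tx, ty, tz, hand
```

All keys are needed.

>>> {"op": "servo_tool", "data": {"targets": [{"rx": 0,"ry": 0,"rz": 0,"tx": 0.12,"ty": -0.07,"tz": 0,"hand": 1},{"rx": 0,"ry": 0,"rz": 0,"tx": 0.24,"ty": -0.14,"tz": 0,"hand": 1},{"rx": 0,"ry": 0,"rz": 0,"tx": 0.36,"ty": -0.21,"tz": 0,"hand": 1},{"rx": 0,"ry": 0,"rz": 0,"tx": 0.48,"ty": -0.28,"tz": 0,"hand": 1},{"rx": 0,"ry": 0,"rz": 0,"tx": 0.56,"ty": -0.32,"tz": 0,"hand": 1}], "force": 25}}

```text
t: 0.52
tool_pos: [292.7, -497.3, 230.9]
eef_rot: [-0.001, 0.993, 0.116, 0.001]
force: [1.3, -0.1, 0.4]
gripper_width: 85.4
grip_force: 0.0
```

>>> {"op": "servo_tool", "data": {"targets": [{"rx": 0,"ry": 0,"rz": 0.03,"tx": 0.12,"ty": -0.07,"tz": 0,"hand": 1},{"rx": 0,"ry": 0,"rz": 0.06,"tx": 0.24,"ty": -0.14,"tz": 0,"hand": 1},{"rx": 0,"ry": 0,"rz": 0.09,"tx": 0.36,"ty": -0.21,"tz": 0,"hand": 1},{"rx": 0,"ry": 0,"rz": 0.122,"tx": 0.48,"ty": -0.28,"tz": 0,"hand": 1},{"rx": 0,"ry": 0,"rz": 0.122,"tx": 0.56,"ty": -0.32,"tz": 0,"hand": 1}]}}

```text
t: 0.93
tool_pos: [434.4, -365.3, 231.0]
eef_rot: [-0.001, 1.0, 0.02, 0.0]
force: [0.4, -0.4, 0.0]
gripper_width: 85.0
grip_force: 0.0
```

>>> {"op": "servo_tool", "data": {"targets": [{"rx": 0,"ry": 0,"rz": 0,"tx": 0,"ty": 0,"tz": 0,"hand": 1},{"rx": 0,"ry": 0,"rz": 0,"tx": 0,"ty": 0,"tz": 0,"hand": 1},{"rx": 0,"ry": 0,"rz": 0,"tx": 0,"ty": 0,"tz": 0,"hand": 1}]}}

```text
t: 1.18
tool_pos: [430.3, -370.3, 231.0]
eef_rot: [0.0, 1.0, 0.018, -0.001]
force: [-1.1, -0.4, -0.1]
gripper_width: 85.5
grip_force: 0.0
```

>>> {"op": "servo_tool", "data": {"targets": [{"rx": 0,"ry": 0,"rz": 0,"tx": 0,"ty": 0,"tz": 0.12,"hand": 1},{"rx": 0,"ry": 0,"rz": 0,"tx": 0,"ty": 0,"tz": 0.24,"hand": 1},{"rx": 0,"ry": 0,"rz": 0,"tx": 0,"ty": 0,"tz": 0.36,"hand": 1},{"rx": 0,"ry": 0,"rz": 0,"tx": 0,"ty": 0,"tz": 0.45,"hand": 1},{"rx": 0,"ry": 0,"rz": 0,"tx": 0,"ty": 0,"tz": 0.515,"hand": 1}]}}

```text
t: 1.6
tool_pos: [428.0, -370.7, 74.1]
eef_rot: [-0.001, 1.0, 0.017, -0.002]
force: [0.6, -0.1, 0.1]
gripper_width: 85.3
grip_force: 0.0
```

>>> {"op": "servo_tool", "data": {"targets": [{"rx": 0,"ry": 0,"rz": 0,"tx": 0,"ty": 0,"tz": 0,"hand": -0.2},{"rx": 0,"ry": 0,"rz": 0,"tx": 0,"ty": 0,"tz": 0,"hand": -0.6},{"rx": 0,"ry": 0,"rz": 0,"tx": 0,"ty": 0,"tz": 0,"hand": -0.9},{"rx": 0,"ry": 0,"rz": 0,"tx": 0,"ty": 0,"tz": 0,"hand": -0.9},{"rx": 0,"ry": 0,"rz": 0,"tx": 0,"ty": 0,"tz": 0,"hand": -0.9}]}}

```text
t: 2.02
tool_pos: [431.9, -370.9, 78.5]
eef_rot: [0.001, 1.0, 0.018, 0.001]
force: [-0.8, -1.0, 0.7]
gripper_width: 25.9
grip_force: 0.0
```

>>> {"op": "servo_tool", "data": {"targets": [{"rx": 0,"ry": 0,"rz": 0,"tx": 0,"ty": 0,"tz": 0,"hand": -0.9},{"rx": 0,"ry": 0,"rz": 0,"tx": 0,"ty": 0,"tz": 0,"hand": -0.9},{"rx": 0,"ry": 0,"rz": 0,"tx": 0,"ty": 0,"tz": 0,"hand": -0.9}]}}

```text
t: 2.27
tool_pos: [431.7, -370.4, 78.2]
eef_rot: [0.001, 1.0, 0.019, 0.001]
force: [-1.9, 0.8, 7.4]
gripper_width: 13.5
grip_force: 28.8
```

>>> {"op": "servo_tool", "data": {"targets": [{"rx": 0,"ry": 0,"rz": -0.068,"tx": 0.001,"ty": 0.014,"tz": 0,"hand": -0.9},{"rx": 0,"ry": 0,"rz": -0.136,"tx": 0.003,"ty": 0.028,"tz": 0,"hand": -0.9},{"rx": 0,"ry": 0,"rz": -0.203,"tx": 0.007,"ty": 0.041,"tz": 0,"hand": -0.9},{"rx": 0,"ry": 0,"rz": -0.271,"tx": 0.012,"ty": 0.054,"tz": 0,"hand": -0.9},{"rx": 0,"ry": 0,"rz": -0.339,"tx": 0.018,"ty": 0.067,"tz": 0,"hand": -0.9}]}}

```text
t: 2.68
tool_pos: [438.0, -389.8, 78.2]
eef_rot: [0.0, 0.959, 0.283, 0.001]
force: [-0.2, 2.7, 5.9]
gripper_width: 13.6
grip_force: 28.7
```

>>> {"op": "servo_tool", "data": {"targets": [{"rx": 0,"ry": 0,"rz": 0,"tx": 0,"ty": 0,"tz": 0,"hand": -0.9},{"rx": 0,"ry": 0,"rz": 0,"tx": 0,"ty": 0,"tz": 0,"hand": -0.9},{"rx": 0,"ry": 0,"rz": 0,"tx": 0,"ty": 0,"tz": 0,"hand": -0.9},{"rx": 0,"ry": 0,"rz": 0,"tx": 0,"ty": 0,"tz": 0,"hand": -0.9}]}}

```text
t: 3.02
tool_pos: [438.0, -389.8, 78.2]
eef_rot: [0.001, 0.96, 0.281, 0.001]
force: [-0.6, 0.9, 6.1]
gripper_width: 13.1
grip_force: 28.8
```

>>> {"op": "servo_tool", "data": {"targets": [{"rx": 0,"ry": 0,"rz": 0,"tx": 0,"ty": 0,"tz": 0,"hand": 0.3},{"rx": 0,"ry": 0,"rz": 0,"tx": 0,"ty": 0,"tz": 0,"hand": 0.3},{"rx": 0,"ry": 0,"rz": 0,"tx": 0,"ty": 0,"tz": 0,"hand": 0.3},{"rx": 0,"ry": 0,"rz": 0,"tx": 0,"ty": 0,"tz": 0,"hand": 0.3},{"rx": 0,"ry": 0,"rz": 0,"tx": 0,"ty": 0,"tz": 0,"hand": 0.3}]}}

```text
t: 3.43
tool_pos: [437.2, -389.8, 76.7]
eef_rot: [-0.0, 0.96, 0.281, -0.0]
force: [0.7, 0.2, -0.6]
gripper_width: 55.7
grip_force: 0.0
```

>>> {"op": "servo_tool", "data": {"targets": [{"rx": 0,"ry": 0,"rz": 0,"tx": 0,"ty": 0,"tz": -0.07,"hand": 0.3},{"rx": 0,"ry": 0,"rz": 0,"tx": 0,"ty": 0,"tz": -0.19,"hand": 0.3},{"rx": 0,"ry": 0,"rz": 0,"tx": 0,"ty": 0,"tz": -0.31,"hand": 0.3},{"rx": 0,"ry": 0,"rz": 0,"tx": 0,"ty": 0,"tz": -0.43,"hand": 0.3},{"rx": 0,"ry": 0,"rz": 0,"tx": 0,"ty": 0,"tz": -0.5,"hand": 0.3}]}}

```text
t: 3.85
tool_pos: [438.5, -390.7, 230.7]
eef_rot: [0.002, 0.96, 0.281, 0.001]
force: [0.1, -0.7, 0.4]
gripper_width: 55.7
grip_force: 0.0
```

>>> {"op": "servo_tool", "data": {"targets": [{"rx": 0,"ry": 0,"rz": 0,"tx": 0.08,"ty": -0.09,"tz": 0,"hand": -0.25},{"rx": 0,"ry": 0,"rz": 0,"tx": 0.16,"ty": -0.18,"tz": 0,"hand": -0.25},{"rx": 0,"ry": 0,"rz": 0,"tx": 0.25,"ty": -0.27,"tz": 0,"hand": -0.25},{"rx": 0,"ry": 0,"rz": 0,"tx": 0.32,"ty": -0.345,"tz": 0,"hand": -0.25},{"rx": 0,"ry": 0,"rz": 0,"tx": 0.357,"ty": -0.384,"tz": 0,"hand": -0.25}]}}

```text
t: 4.27
tool_pos: [466.1, -230.1, 227.0]
eef_rot: [-0.001, 0.959, 0.283, 0.0]
force: [-0.4, 0.0, -0.5]
gripper_width: 31.8
grip_force: 0.0
```

>>> {"op": "servo_tool", "data": {"targets": [{"rx": 0,"ry": 0,"rz": 0,"tx": 0.08,"ty": -0.09,"tz": 0,"hand": -0.25},{"rx": 0,"ry": 0,"rz": 0,"tx": 0.16,"ty": -0.18,"tz": 0,"hand": -0.25},{"rx": 0,"ry": 0,"rz": 0,"tx": 0.25,"ty": -0.27,"tz": 0,"hand": -0.25},{"rx": 0,"ry": 0,"rz": 0,"tx": 0.32,"ty": -0.345,"tz": 0,"hand": -0.25},{"rx": 0,"ry": 0,"rz": 0,"tx": 0.357,"ty": -0.384,"tz": 0,"hand": -0.25}]}}

```text
t: 4.68
tool_pos: [494.0, -75.3, 227.0]
eef_rot: [-0.001, 0.959, 0.283, 0.001]
force: [0.7, -0.1, 0.1]
gripper_width: 31.9
grip_force: 0.0
```

>>> {"op": "servo_tool", "data": {"targets": [{"rx": 0,"ry": 0,"rz": -0.065,"tx": 0,"ty": 0,"tz": 0,"hand": -0.25},{"rx": 0,"ry": 0,"rz": -0.13,"tx": 0,"ty": 0,"tz": 0,"hand": -0.25},{"rx": 0,"ry": 0,"rz": -0.195,"tx": 0,"ty": 0,"tz": 0,"hand": -0.25},{"rx": 0,"ry": 0,"rz": -0.26,"tx": 0,"ty": 0,"tz": 0,"hand": -0.25},{"rx": 0,"ry": 0,"rz": -0.319,"tx": 0,"ty": 0,"tz": 0,"hand": -0.25}]}}

```text
t: 5.1
tool_pos: [493.3, -80.2, 226.7]
eef_rot: [-0.0, 0.859, 0.512, -0.0]
force: [-0.1, 0.2, -0.2]
gripper_width: 32.2
grip_force: 0.0
```

>>> {"op": "servo_tool", "data": {"targets": [{"rx": 0,"ry": 0,"rz": -0.065,"tx": 0,"ty": 0,"tz": 0,"hand": -0.25},{"rx": 0,"ry": 0,"rz": -0.13,"tx": 0,"ty": 0,"tz": 0,"hand": -0.25},{"rx": 0,"ry": 0,"rz": -0.195,"tx": 0,"ty": 0,"tz": 0,"hand": -0.25},{"rx": 0,"ry": 0,"rz": -0.26,"tx": 0,"ty": 0,"tz": 0,"hand": -0.25},{"rx": 0,"ry": 0,"rz": -0.319,"tx": 0,"ty": 0,"tz": 0,"hand": -0.25}]}}

```text
t: 5.52
tool_pos: [493.3, -80.3, 226.7]
eef_rot: [-0.0, 0.705, 0.709, -0.0]
force: [-0.7, -0.0, -0.2]
gripper_width: 32.3
grip_force: 0.0
```

>>> {"op": "servo_tool", "data": {"targets": [{"rx": 0,"ry": 0,"rz": 0,"tx": 0,"ty": 0,"tz": 0,"hand": -0.25},{"rx": 0,"ry": 0,"rz": 0,"tx": 0,"ty": 0,"tz": 0,"hand": -0.25}]}}

```text
t: 5.68
tool_pos: [493.3, -80.4, 226.7]
eef_rot: [-0.0, 0.708, 0.706, -0.0]
force: [0.5, -0.2, 0.3]
gripper_width: 32.1
grip_force: 0.0
```

```bash
python3 - <<'E'
from h import *
grab('top','top1'); grab('wrist','w1'); s=observe(); print(s['tool_pos'],s['eef_rot'],s['gripper_width'],s['joint_pos'])
a=np.load('top1.npz')['im'][:,:,::-1]; w=np.load('w1.npz')['im'][:,:,::-1]
cv2.imwrite('pics/c1.png',np.hstack([cv2.resize(a[235:295,430:510],(400,300),interpolation=cv2.INTER_CUBIC),cv2.resize(w,(400,300),interpolation=cv2.INTER_AREA)]))
E
```

```text
[493.317012   -80.30825181 226.77894413] [-1.82206620e-05  7.07584443e-01  7.06628793e-01 -6.59013902e-05] 31.67753769660718 [ 0.40129928  0.44612419 -0.417847    1.92558647  0.24219255  0.8188114
 -0.1482194 ]
```

View pics/c1.png

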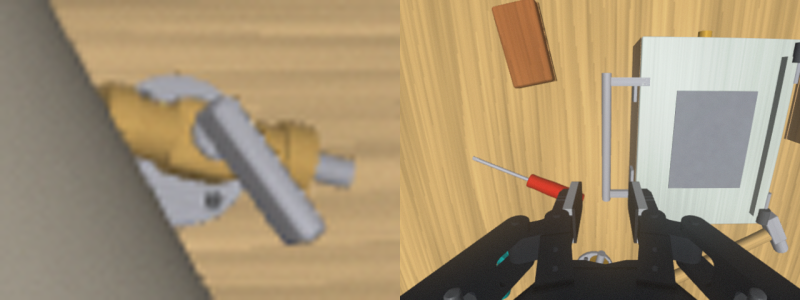

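The crop shows the handle turned, with its top face running from crop (227,103) to (310,232). The wrist view shows the bar at about x=606 of the composite, from y=75 to y=200. Now the numbers.

```bash
python3 - <<'E'
from h import *
T=lambda x,y:(430+x/5-.4,235+y/5-.4)
a=onz('top1',T(227,103),99);b=onz('top1',T(310,232),99);print(a,b,np.degrees(np.arctan2(*(b-a)[1::-1]))%360)
pa=onz('top0',T(52,108),45);pb=onz('top0',T(355,172),45);print('pipe',np.degrees(np.arctan2(*(pa-pb)[1::-1])))
for p in((206*1.6,74*1.6),(206*1.6,200*1.6)):print(onz('w1',p,85))
print(proj('w1',[[495,5,85],[495,-166,85]])/1.6)
E
```

```text
[ 481.3 -363.1   99. ] [ 422.3 -397.    99. ] 209.88065303217581
pipe 77.56378124722126
[493.9   1.   85. ]
[ 493.8 -168.4   85. ]
[[206.875   70.4375]
 [206.875  198.5   ]]
```

>>> {"op": "servo_tool", "data": {"targets": [{"rx": 0,"ry": 0,"rz": 0,"tx": 0,"ty": 0.004,"tz": 0.12,"hand": -0.25},{"rx": 0,"ry": 0,"rz": 0,"tx": 0,"ty": 0.004,"tz": 0.24,"hand": -0.25},{"rx": 0,"ry": 0,"rz": 0,"tx": 0,"ty": 0.004,"tz": 0.34,"hand": -0.25},{"rx": 0,"ry": 0,"rz": 0,"tx": 0,"ty": 0.004,"tz": 0.44,"hand": -0.25},{"rx": 0,"ry": 0,"rz": 0,"tx": 0,"ty": 0.004,"tz": 0.535,"hand": -0.25}]}}

```text
t: 6.2
tool_pos: [494.5, -80.2, 64.9]
eef_rot: [0.0, 0.707, 0.707, -0.0]
force: [0.9, 0.3, 0.2]
gripper_width: 32.1
grip_force: 0.0
```

>>> {"op": "servo_tool", "data": {"targets": [{"rx": 0,"ry": 0,"rz": 0,"tx": 0,"ty": 0,"tz": 0,"hand": -0.25},{"rx": 0,"ry": 0,"rz": 0,"tx": 0,"ty": 0,"tz": 0,"hand": -0.5},{"rx": 0,"ry": 0,"rz": 0,"tx": 0,"ty": 0,"tz": 0,"hand": -0.9},{"rx": 0,"ry": 0,"rz": 0,"tx": 0,"ty": 0,"tz": 0,"hand": -0.9},{"rx": 0,"ry": 0,"rz": 0,"tx": 0,"ty": 0,"tz": 0,"hand": -0.9}]}}

```text
t: 6.62
tool_pos: [495.0, -80.1, 67.8]
eef_rot: [0.001, 0.707, 0.707, 0.001]
force: [-2.2, 1.7, -0.0]
gripper_width: 10.8
grip_force: 24.8
```

>>> {"op": "servo_tool", "data": {"targets": [{"rx": 0,"ry": 0,"rz": 0,"tx": 0,"ty": 0,"tz": 0,"hand": -0.9},{"rx": 0,"ry": 0,"rz": 0,"tx": 0,"ty": 0,"tz": 0,"hand": -0.9},{"rx": 0,"ry": 0,"rz": 0,"tx": 0,"ty": 0,"tz": 0,"hand": -0.9}]}}

```text
t: 6.87
tool_pos: [495.0, -80.1, 67.1]
eef_rot: [0.0, 0.707, 0.707, 0.0]
force: [-1.4, 2.5, 2.1]
gripper_width: 11.3
grip_force: 25.2
```

>>> {"op": "servo_tool", "data": {"targets": [{"rx": 0,"ry": 0,"rz": 0,"tx": 0,"ty": 0.0014,"tz": -0.046,"hand": -0.9},{"rx": 0,"ry": 0,"rz": 0,"tx": 0,"ty": 0.0055,"tz": -0.092,"hand": -0.9},{"rx": 0,"ry": 0,"rz": 0,"tx": 0,"ty": 0.0124,"tz": -0.137,"hand": -0.9},{"rx": 0,"ry": 0,"rz": 0,"tx": 0,"ty": 0.022,"tz": -0.182,"hand": -0.9},{"rx": 0,"ry": 0,"rz": 0,"tx": 0,"ty": 0.0342,"tz": -0.2265,"hand": -0.9}]}}

```text
t: 7.28
tool_pos: [504.6, -80.1, 134.9]
eef_rot: [-0.0, 0.707, 0.707, -0.0]
force: [-0.3, 0.1, -2.1]
gripper_width: 11.3
grip_force: 24.5
```

>>> {"op": "servo_tool", "data": {"targets": [{"rx": 0,"ry": 0,"rz": 0,"tx": 0,"ty": 0,"tz": 0,"hand": -0.9},{"rx": 0,"ry": 0,"rz": 0,"tx": 0,"ty": 0,"tz": 0,"hand": -0.9}]}}

```text
t: 7.45
tool_pos: [504.5, -80.1, 134.8]
eef_rot: [0.0, 0.707, 0.707, 0.0]
force: [-2.6, 2.5, -0.9]
gripper_width: 11.0
grip_force: 24.8
```

```bash
python3 - <<'E'
from h import *
grab('side','s2'); grab('wrist','w2'); s=observe(); print(s['tool_pos'],s['force'],s['wrist_torque'])
a=np.load('s2.npz')['im'][:,:,::-1]; w=np.load('w2.npz')['im'][:,:,::-1]
cv2.imwrite('pics/c2.png',np.hstack([cv2.resize(a[180:340,220:433],(400,300)),cv2.resize(w,(400,300),interpolation=cv2.INTER_AREA)]))
for p in(0,.3,.6,.9,1,1.05): 
  q=np.array([[0,.06*0+p]])
for th in(.6,.9,1,1.05,.7):print(th,230*(np.cos(.3)-np.cos(th))/300,-230*(np.sin(th)-np.sin(.3))/300)
E
```

```text
[504.31813477 -80.07109399 134.01442841] [-2.43674634  1.46499019 -0.65941618] [ 0.48598812  0.5457333  -0.03532198]
0.6 0.09966733689887787 -0.20632707116250013
0.9 0.2558569993221219 -0.3739851389407103
1 0.3181928738307241 -0.4185622632456936
1.05 0.35095350494597394 -0.4384589811817194
0.7 0.1460456314115234 -0.2673347351085361
```

View pics/c2.png

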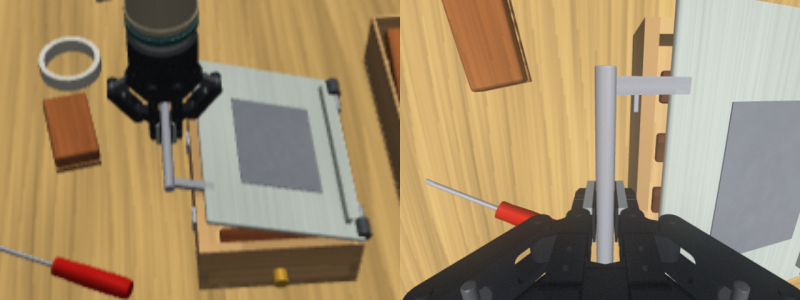

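The side view shows the lid lifted with the bar between the fingers, and the wrist view shows it held near its middle. Continuing along the arc.

>>> {"op": "servo_tool", "data": {"targets": [{"rx": 0,"ry": 0,"rz": 0,"tx": 0,"ty": 0.0149,"tz": -0.0435,"hand": -0.9},{"rx": 0,"ry": 0,"rz": 0,"tx": 0,"ty": 0.0324,"tz": -0.086,"hand": -0.9},{"rx": 0,"ry": 0,"rz": 0,"tx": 0,"ty": 0.0524,"tz": -0.1275,"hand": -0.9},{"rx": 0,"ry": 0,"rz": 0,"tx": 0,"ty": 0.0748,"tz": -0.1676,"hand": -0.9},{"rx": 0,"ry": 0,"rz": 0,"tx": 0,"ty": 0.0997,"tz": -0.2063,"hand": -0.9}]}}

```text
t: 7.97
tool_pos: [531.9, -80.1, 195.6]
eef_rot: [-0.002, 0.707, 0.707, -0.002]
force: [-7.3, 2.2, 2.2]
gripper_width: 11.1
grip_force: 24.7
```

>>> {"op": "servo_tool", "data": {"targets": [{"rx": 0,"ry": 0,"rz": 0,"tx": 0,"ty": 0.0271,"tz": -0.0372,"hand": -0.9},{"rx": 0,"ry": 0,"rz": 0,"tx": 0,"ty": 0.0564,"tz": -0.0726,"hand": -0.9},{"rx": 0,"ry": 0,"rz": 0,"tx": 0,"ty": 0.0877,"tz": -0.1063,"hand": -0.9}]}}

```text
t: 8.22
tool_pos: [556.1, -80.2, 227.7]
eef_rot: [-0.004, 0.707, 0.707, -0.004]
force: [-13.4, 1.1, 10.3]
gripper_width: 10.8
grip_force: 25.0
```

>>> {"op": "servo_tool", "data": {"targets": [{"rx": 0,"ry": 0,"rz": 0,"tx": 0,"ty": 0,"tz": 0,"hand": -0.9},{"rx": 0,"ry": 0,"rz": 0,"tx": 0,"ty": 0,"tz": 0,"hand": -0.9}]}}

```text
t: 8.38
tool_pos: [556.5, -80.2, 228.2]
eef_rot: [-0.003, 0.707, 0.707, -0.004]
force: [-14.4, 1.7, 11.3]
gripper_width: 11.2
grip_force: 25.3
```

>>> {"op": "servo_tool", "data": {"targets": [{"rx": 0,"ry": 0,"rz": 0,"tx": 0,"ty": 0.022,"tz": -0.028,"hand": -0.9},{"rx": 0,"ry": 0,"rz": 0,"tx": 0,"ty": 0.05,"tz": -0.056,"hand": -0.9},{"rx": 0,"ry": 0,"rz": 0,"tx": 0,"ty": 0.08,"tz": -0.082,"hand": -0.9},{"rx": 0,"ry": 0,"rz": 0,"tx": 0,"ty": 0.112,"tz": -0.108,"hand": -0.9},{"rx": 0,"ry": 0,"rz": 0,"tx": 0,"ty": 0.112,"tz": -0.108,"hand": -0.9}]}}

```text
t: 8.8
tool_pos: [596.2, -80.4, 262.4]
eef_rot: [0.001, 0.707, 0.707, 0.0]
force: [-6.2, 1.2, 8.0]
gripper_width: 11.1
grip_force: 25.6
```

>>> {"op": "servo_tool", "data": {"targets": [{"rx": 0,"ry": 0,"rz": 0,"tx": 0,"ty": 0,"tz": 0,"hand": -0.9},{"rx": 0,"ry": 0,"rz": 0,"tx": 0,"ty": 0,"tz": 0,"hand": -0.9},{"rx": 0,"ry": 0,"rz": 0,"tx": 0,"ty": 0,"tz": 0,"hand": -0.9}]}}

```text
t: 9.05
tool_pos: [594.0, -80.4, 260.9]
eef_rot: [-0.0, 0.707, 0.707, -0.001]
force: [-5.5, 0.6, 8.5]
gripper_width: 10.9
grip_force: 25.5
```

```bash
python3 - <<'E'
from h import *
grab('side','s3'); grab('wrist','w3'); s=observe(); print(s['tool_pos'],s['force'],s['wrist_torque'])
a=np.load('s3.npz')['im'][:,:,::-1]; w=np.load('w3.npz')['im'][:,:,::-1]
cv2.imwrite('pics/c3.png',np.hstack([cv2.resize(a[160:340,230:470],(400,300),interpolation=cv2.INTER_CUBIC),cv2.resize(w,(400,300),interpolation=cv2.INTER_AREA)]))
H=lambda th,r,y:[725-r*np.cos(th),y,85+r*np.sin(th)]
for th in(.85,.95,1.05):print(th,((proj('s3',[H(th,230,-166),H(th,190,-207),H(th,0,-207)])-[230,160])*400/240).round(), (proj('w3',[H(th,230,5),H(th,190,-80)])/1.6).round())
E
```

```text
[594.00757405 -80.35864818 260.93316832] [-5.17671462  2.30836234  8.12705029] [ 0.1899177   1.25313421 -0.07219864]
0.85 [[190. 142.]
 [216. 185.]
 [307. 248.]] [[172.  63.]
 [212. 173.]]
0.95 [[206. 133.]
 [229. 178.]
 [307. 248.]] [[201.  61.]
 [232. 179.]]
1.05 [[224. 125.]
 [244. 172.]
 [307. 248.]] [[240.  59.]
 [255. 185.]]
```

View pics/c3.png

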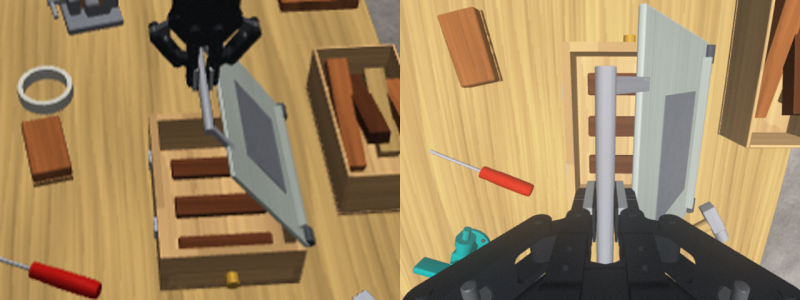

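The bar's near end in the side crop is at about (208,131), which matches a lid angle of 0.95–0.97. I'll go a touch further for margin, then ease back to 0.70.

>>> {"op": "servo_tool", "data": {"targets": [{"rx": 0,"ry": 0,"rz": 0,"tx": 0,"ty": 0.016,"tz": -0.011,"hand": -0.9},{"rx": 0,"ry": 0,"rz": 0,"tx": 0,"ty": 0.032,"tz": -0.021,"hand": -0.9},{"rx": 0,"ry": 0,"rz": 0,"tx": 0,"ty": 0.032,"tz": -0.021,"hand": -0.9},{"rx": 0,"ry": 0,"rz": 0,"tx": 0,"ty": 0.032,"tz": -0.021,"hand": -0.9},{"rx": 0,"ry": 0,"rz": 0,"tx": 0,"ty": 0.032,"tz": -0.021,"hand": -0.9}]}}

```text
t: 9.57
tool_pos: [604.3, -80.4, 267.3]
eef_rot: [0.0, 0.707, 0.707, -0.0]
force: [-4.2, 0.5, 6.9]
gripper_width: 10.6
grip_force: 25.6
```

>>> {"op": "servo_tool", "data": {"targets": [{"rx": 0,"ry": 0,"rz": 0,"tx": 0,"ty": -0.051,"tz": 0.034,"hand": -0.9},{"rx": 0,"ry": 0,"rz": 0,"tx": 0,"ty": -0.099,"tz": 0.072,"hand": -0.9},{"rx": 0,"ry": 0,"rz": 0,"tx": 0,"ty": -0.144,"tz": 0.114,"hand": -0.9},{"rx": 0,"ry": 0,"rz": 0,"tx": 0,"ty": -0.185,"tz": 0.159,"hand": -0.9},{"rx": 0,"ry": 0,"rz": 0,"tx": 0,"ty": -0.185,"tz": 0.159,"hand": -0.9}]}}

```text
t: 9.98
tool_pos: [547.5, -80.3, 216.9]
eef_rot: [-0.001, 0.707, 0.707, -0.0]
force: [0.9, 0.7, -1.1]
gripper_width: 10.9
grip_force: 26.0
```

>>> {"op": "servo_tool", "data": {"targets": [{"rx": 0,"ry": 0,"rz": 0,"tx": 0,"ty": 0,"tz": 0,"hand": -0.9},{"rx": 0,"ry": 0,"rz": 0,"tx": 0,"ty": 0,"tz": 0,"hand": -0.9},{"rx": 0,"ry": 0,"rz": 0,"tx": 0,"ty": 0,"tz": 0,"hand": -0.9},{"rx": 0,"ry": 0,"rz": 0,"tx": 0,"ty": 0,"tz": 0,"hand": -0.9}]}}

```text
t: 10.32
tool_pos: [549.7, -80.3, 219.5]
eef_rot: [0.0, 0.707, 0.707, 0.0]
force: [-0.7, 0.9, 0.5]
gripper_width: 10.4
grip_force: 26.1
```

```bash
python3 - <<'E'
from h import *
grab('side','s4'); s=observe(); print(s['tool_pos'],s['force'],s['gripper_width'],s['grip_force'])
a=np.load('s4.npz')['im'][:,:,::-1]
cv2.imwrite('pics/c4.png',np.hstack([cv2.resize(a[180:300,280:440],(400,300),interpolation=cv2.INTER_CUBIC),cv2.resize(a[340:430,240:360],(400,300),interpolation=cv2.INTER_CUBIC)]))
H=lambda th,r,y:[725-r*np.cos(th),y,85+r*np.sin(th)]
for th in(.6,.7,.8):print(th,((proj('s4',[H(th,230,-166),H(th,190,-207),H(th,0,-207)])-[280,180])*2.5).round())
for w in(190,207.5,212.5,220):
  d=np.radians(w);u=np.array([np.cos(d),np.sin(d),0]);p=np.array([470.5,-369,99]);print(w,((proj('s4',[p-15*u,p+60*u])-[240,340])*400/120).round()+[400,0])
E
```

```text
[549.59556483 -80.28883206 219.45167043] [-0.40954025  1.10206122 -0.46245966] 10.705053809312114 26.07140690088272
0.6 [[111. 202.]
 [157. 258.]
 [335. 322.]]
0.7 [[129. 186.]
 [172. 245.]
 [335. 322.]]
0.8 [[149. 171.]
 [189. 233.]
 [335. 322.]]
190 [[619. 138.]
 [490. 167.]]
207.5 [[616. 132.]
 [500. 195.]]
212.5 [[615. 130.]
 [505. 202.]]
220 [[612. 127.]
 [513. 213.]]
```

View pics/c4.png

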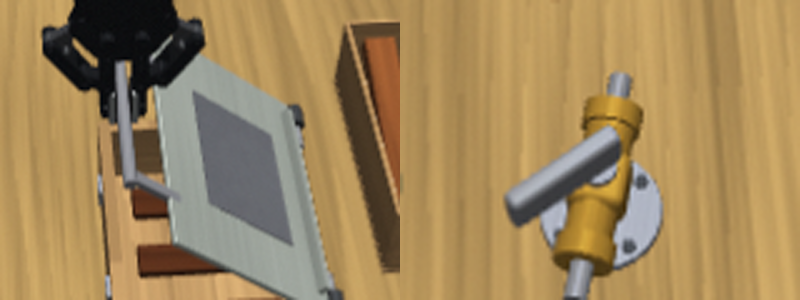

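The bar end at (129,183) and the lid corner at (175,245) put the lid at about 0.71 rad. The valve blade, from (612,133) to (510,198), is at about 211°, against a half-open target of 212.5°. Both are well in range and the arm is still, so I'm handing in.

```bash
python3 -c "
from h import *
print(sign_off())"
```

```text
the job is handed in; nothing more can be done
None
```

The job is handed in, though sign-off gave no verdict: the valve measured within about 3° of half open, and the lid was raised to about 1.0 rad, then eased back and held still in the fingers at about 0.71 rad (41°), with no bystander knowingly touched.

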